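Slide out the yellow reorder marker card

ROBOT

A 6-joint arm with a two-finger parallel gripper is mounted at the origin on the work surface. World frame = base frame: x ahead of the robot, y to its left, z up, the work surface at z = 0. Lengths are in m, angles in degrees, forces in N, time in s.
With the tool pointing down it reaches from about 0.25 to 0.725 m from the base axis. Payload 9.7 kg.
Tool frame: the origin (TCP) lies on the centre line of the jaws, within the pads' length; the fingertips stand 22 mm ahead of it and the grasp point (between the pads) lies 3 mm ahead of it; z points along the fingers, y is the direction in which the jaws open and shut (so a half turn about z gives the same grasp; the last joint's range is limited). The gripper opens to 85 mm and grips with 20 to 120 N. Pads are 22 mm wide; open, the fingers measure 114 mm over their backs; the gripper's body (76 mm by 85 mm) begins 54 mm behind the grasp point. The pads swing forward as they close: fully open they stand 13 mm farther back than shut.
Start: joints at [71.734, 4.979, 10.078, 95.1, 0, 90], TCP at [0.172, 0.522, 0.223] pointing down, gripper open.
Joint ranges: [-179.16, 179.16], [-48.56, 103.87], [-65.8, 70.77], [-126.05, 130.52], [-82.76, 87.17], [-180, 180]. Speed limits (degrees/s): [127.2, 127.2, 147.25, 180, 180, 180].

INTERFACE

Orientations are given as [roll, pitch, yaw] about the fixed x, y, z axes, in that order (R = Rz(yaw) Ry(pitch) Rx(roll)).
In Python, from workcell import get_obs, camera, camera_params, job_done gives the robot as it stands.
- The arm moves only by the tool servo_tool, never from a script. Its argument "steps" is a list of rows, each an object of numbers: "x", "y", "z": the shift along the world's x, y, z in mm; "yaw": the turn about the world's z in degrees. A call has 1 to 12 rows; each row is the pose to reach, as a shift and turn from the pose measured when the call began; what a row does not reach only later rows make up. A row lasts 1/8 s, in which the tool goes at most 62.5 mm and 10.7 degrees, less where a joint would pass 70% of its speed; a pose out of reach is approached as far as the arm can. A call with a gripper value outside its range is refused whole. "grip" is the finger opening in mm, from 0 to 85.4, set as the call begins (left out, the last holds). The fingers move at their own pace and stop on an object; "grip_force" is the grip in N (left out, the last holds). Time passes only in rows, so rows that repeat a pose let the fingers close. It gives the time, the measured TCP pose, the force and the opening at its end, in the units of the state.
- get_obs(): the state, without advancing time (a new reading comes with each control period).
- camera(name): name is "scene" or "top" or "wrist"; returns (picture, depth): 480x640x3 uint8, red, green, blue; 480x640 float32, m along the optical axis (not along the pixel's ray), 0 where there is no reading.
- camera_params(name): a dict with "intrinsics" (3x3 intrinsics, pixels), "rvec" (rotation vector, rad) and "tvec" (3), from world to camera coordinates, as OpenCV has them; the wrist camera has in their place "hand_eye" (4x4, takes a point from camera to tool coordinates, whose origin is the TCP and whose axes are the flange's). Camera axes: x right, y down, z forward; pixel columns grow to the right and rows downward; lengths in m; the calibration is good to about 2 mm. A picture is of the moment at which its call begins: read the wrist's pose just before it. camera_params takes no time and is no camera call.
- job_done(): hands the job in, once; it reports no verdict.
The state is a dict: "time": time; "q": joint angles; "qd": joint speeds; "joint_efforts": joint torques, N m; "ee_pos": TCP position; "tcp_rot": TCP orientation; "wrist_force": force on the tool from outside, world axes, zero at the start; "torque": the same for the moment, N m; "opening": finger opening in m.
Only numpy, scipy, OpenCV 4.12 (cv2) and the standard library are available. Lean on these libraries where they do the work, as an engineer would, in place of code of your own. Each camera call takes 0.05 s, during which the arm holds its last target.

TASK

This item is running low: on the low stock shelf, push or drag the flat marker card with the yellow end along the shelf with your fingertips until just its yellow end sticks out past the shelf's front edge, straight, with the white part still lying on the shelf. Never pick it up or tip it, and leave the blue-ended card, the two cartons and the jar where they are. Finish with the robot clear of everything.

Things in the scene. Friction and masses are not known exactly. Their poses are not given: they have to be found in the camera images.
- shelf: Fixed dark-grey steel shelf, 320 mm deep (x) by 320 wide (y), flat top 60 mm above the work surface, 20 mm board on four short feet. Origin: centre of its underside, on the work surface. Its -x points to the front edge (8 mm bright aluminium strip), +x to the back where the cartons and jar stand. Its front faces the robot's right (-y), give or take 25 degrees.
- front_edge (a point): Middle of the shelf's top front edge (160 mm from the shelf's centre along its -x, at the height of the shelf top); the edge runs along the shelf's y axis. Axes as the shelf's.
- yellow_card: Loose plastic card, about 80 g, 130 mm long (x) by 60 wide (y), 5 thick, flat on the shelf. Front 40 mm (-x end) yellow, rest white; an upright white lip 5 mm thick runs along the whole back end (+x), its top 14 mm above the shelf. Origin: centre of underside. +x points to the shelf's back within 12 degrees. Starts about 10 to 50 mm inside the front edge; slides under 1 to 2 N.
- yellow_line (a point): Middle of the line between yellow and white on the card's top face, 25 mm from the card's centre towards the front; this line is to lie over the shelf's front edge. Axes as the card's.
- lip (a point): Middle of the top of the yellow card's back lip, 62.5 mm behind the card's centre and 14 mm above its underside; the back face of the lip lies 2.5 mm farther back. Axes as the card's.
- blue_card: A card of the same size and shape with a blue end, lying beside the yellow one (either left or right of it, about 156 mm between centres). Must stay where it is. Origin: centre of its underside.
- red_carton: Loose white medicine carton with a red band, 45 x 75 x 55 mm high, at the back of the shelf. Must stay. Origin: centre of its underside.
- green_carton: Loose white medicine carton with a green band, 45 x 75 x 55 mm high, at the back of the shelf. Must stay. Origin: centre of its underside.
- jar: Loose brown jar, 44 mm in diameter, 60 mm high, standing between the cartons at the back of the shelf. Must stay. Origin: centre of its underside.
Not all that is in view belongs to the job. Leave any pink look-alike of the yellow_card alone.

How it is judged (in metres and radians):
At the end, for the whole second after the job is handed in: The line between yellow and white lies within 8 mm of the shelf's front edge, the card points straight out (within 0.13 rad of the shelf's x axis), lies flat and still on the shelf top with its width on the shelf, and the blue card, cartons and jar are within 15 mm of where they started (x of yellow_line in the frame of shelf between -0.168 and -0.152 m and angle between the x axis of yellow_card and the x axis of shelf, either way round below 0.13 rad and y of yellow_card in the frame of shelf between -0.135 and 0.135 m and angle between yellow_card's own z axis and vertical below 0.06 rad and height (world z) of yellow_card between 0.056 and 0.064 m and linear speed of yellow_card below 0.01 m/s and distance of each of blue_card, red_carton, green_carton, jar from where it was at the start of the episode below 0.015 m); the robot touches nothing.
It fails at once if the yellow card is lifted off the shelf (10 mm or more) or carried (height (world z) of yellow_card above 0.07 m).
It fails at once if the yellow card is tipped or falls off the edge (angle between yellow_card's own z axis and vertical above 0.2 rad or height (world z) of yellow_card below 0.045 m).
It fails at once if the blue card, a carton or the jar is pushed away (15 mm) or knocked over (distance of any of blue_card, red_carton, green_carton, jar from where it was at the start of the episode above 0.015 m or angle between any of blue_card, red_carton, green_carton, jar's own z axis and vertical above 0.3 rad).
It also fails if it takes over 35 s, if anything falls off the work surface, if the arm or the gripper's body presses on something with over 40 N, if the wrist force passes 120 N, or if a joint passes its speed limit or range.

## Working session

There is one attempt and no reset: what is moved stays moved. The work goes in short steps, Python scripts to look and compute and a tool call to move; the robot and the scene stay as the last step left them, time stands still between calls to the robot, and variables do not carry over. Pictures are saved under pics/ and viewed, and the job is handed in when it is done.

Besides the shell and the picture viewer there is one more tool, called after ">>>" by a JSON object that holds its "api" and its "payload". servo_tool: Moves the arm, as the interface text tells. Its arguments: {"type":"object","properties":{"steps":{"type":"array"},"grip":{"type":"number"},"grip_force":{"type":"number"}},"required":["steps"]}

```bash
mkdir -p pics
python3 - <<'E'
from workcell import *
import cv2,numpy as np
o=get_obs();print(o['time'],o['ee_pos'],o['tcp_rot'],o['opening'])
for n in("scene","top","wrist"):
    p,d=camera(n);cv2.imwrite(f"pics/{n}0.png",p[:,:,::-1]);np.save(f"pics/{n}0d.npy",d);print(n,camera_params(n))
E
```

```text
0.0 [0.17230311 0.52207633 0.22187897] [-1.79924851e+02 -6.19665305e-04  1.61735197e+02] 0.0853071998961858
scene {'intrinsics': array([[578.53746323,   0.        , 316.34045758],
       [  0.        , 578.53746323, 241.77662104],
       [  0.        ,   0.        ,   1.        ]]), 'rvec': array([ 0.72604745,  2.46062142, -1.32430272]), 'tvec': array([ 0.46568612, -0.12309884,  1.22240246])}
top {'intrinsics': array([[579.8313244 ,   0.        , 309.29267883],
       [  0.        , 579.8313244 , 230.39094841],
       [  0.        ,   0.        ,   1.        ]]), 'rvec': array([ 2.16349011, -2.10249186,  0.14743755]), 'tvec': array([0.0247434 , 0.5775058 , 1.08418817])}
wrist {'intrinsics': array([[371.08297944,   0.        , 317.2971483 ],
       [  0.        , 371.08297944, 234.43760787],
       [  0.        ,   0.        ,   1.        ]]), 'hand_eye': array([[ 1.95977983e-04, -9.59234616e-01, -2.82610885e-01,
         7.22617891e-02],
       [ 9.99999580e-01,  4.40960235e-04, -8.03247265e-04,
         1.77896920e-03],
       [ 8.95122744e-04, -2.82610609e-01,  9.59234300e-01,
        -1.51385368e-01],
       [ 0.00000000e+00,  0.00000000e+00,  0.00000000e+00,
         1.00000000e+00]])}
```

View pics/scene0.png

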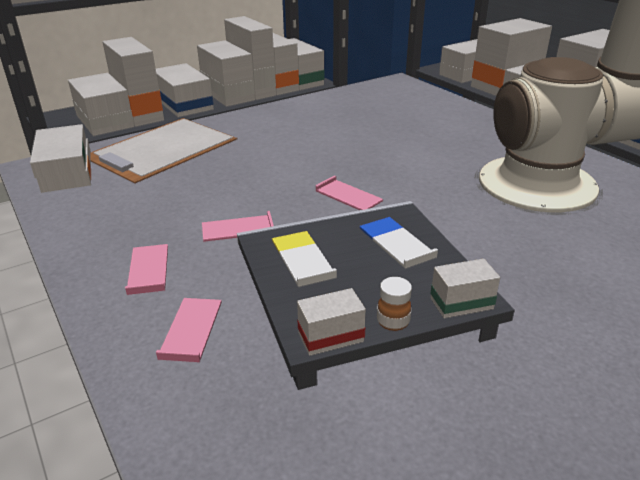

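View pics/top0.png

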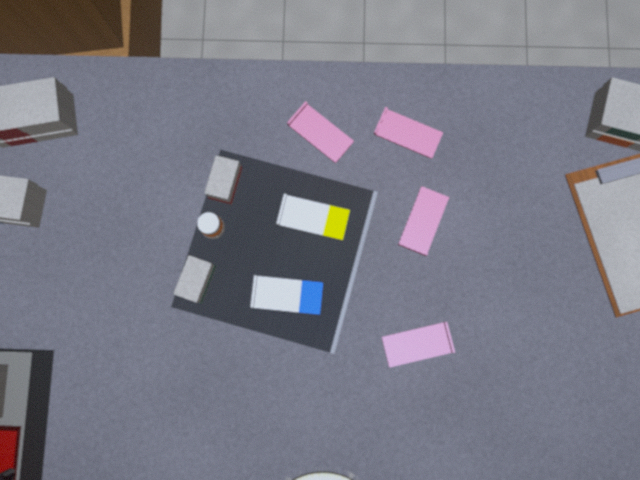

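View pics/wrist0.png

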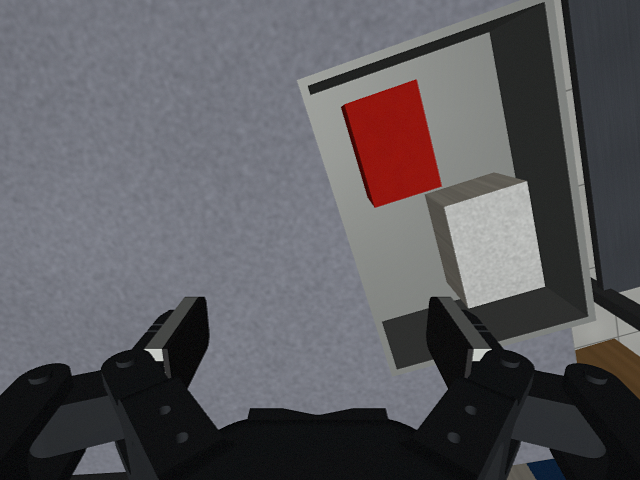

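Scene: the yellow-ended card is at top (313,217) and scene (303,258). The blue-ended card is at top (287,295). Four pink look-alikes, all off the shelf, are at top (320,131), (409,132), (424,220) and (418,345). I choose the white card with the yellow end on the shelf, and check it in a close crop.

Run:
```python
import cv2
t=cv2.imread("pics/top0.png");cv2.imwrite("pics/topc.png",cv2.resize(t[140:290,200:400],None,fx=4,fy=4,interpolation=cv2.INTER_CUBIC))
cv2.imwrite("pics/topc2.png",cv2.resize(t[240:370,160:360],None,fx=4,fy=4,interpolation=cv2.INTER_CUBIC))
t=cv2.imread("pics/scene0.png");cv2.imwrite("pics/scenec.png",cv2.resize(t[195:345,225:425],None,fx=4,fy=4,interpolation=cv2.INTER_CUBIC))
```

```text
(no output)
```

View pics/topc.png

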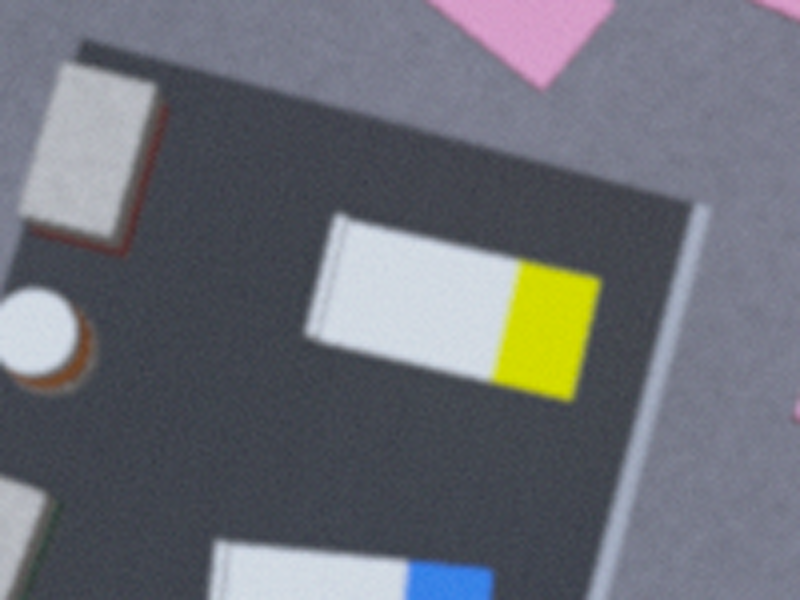

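View pics/topc2.png

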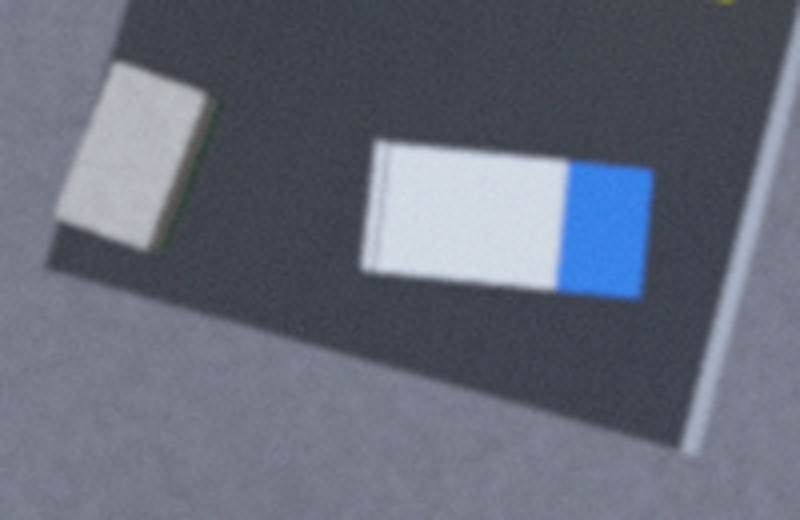

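View pics/scenec.png

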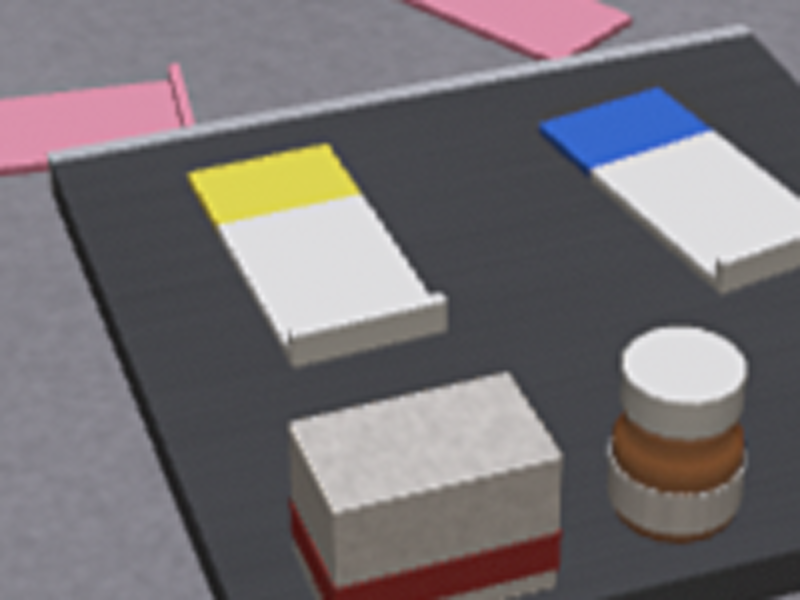

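```bash
cat > h.py <<'E'
import numpy as np,cv2
from workcell import *
def cp(n):
    c=camera_params(n);R=cv2.Rodrigues(c['rvec'])[0];return c['intrinsics'],R,np.asarray(c['tvec']).reshape(3)
def onz(n,uv,z):
    K,R,t=cp(n);d=R.T@np.linalg.inv(K)@np.array([uv[0],uv[1],1.]);o=-R.T@t
    return o+d*(z-o[2])/d[2]
def tri(a,b):
    P=[]
    for n in("top","scene"):
        K,R,t=cp(n);P.append(K@np.c_[R,t])
    X=cv2.triangulatePoints(P[0],P[1],np.array(a,float).reshape(2,1),np.array(b,float).reshape(2,1))[:,0];return X[:3]/X[3]
def crop(x,y,ox,oy,s=4): return ((x+.5)/s-.5+ox,(y+.5)/s-.5+oy)
E
python3 - <<'E'
from h import *
T=lambda x,y:crop(x,y,200,140);T2=lambda x,y:crop(x,y,160,240);S=lambda x,y:crop(x,y,225,195)
pts={'edgeF':(T(709,206),S(50,157)),'edgeN':(T2(697,455),S(748,27)),'yA':(T(601,279),S(190,173)),'yB':(T(574,402),S(331,145)),'lA':(T(520,262),S(220,226)),'lB':(T(493,382),S(360,194)),'lipA':(T(338,213),S(290,345)),'lipB':(T(305,337),S(446,297))}
r={k:tri(*v) for k,v in pts.items()}
for k,v in r.items(): print(k,v.round(4))
z={'e':.06,'y':.065,'l':.065}
w={k:onz('top',pts[k][0],.074 if 'lip' in k else z[k[0]]) for k in pts}
for k in w: print(k,w[k].round(4),onz('scene',pts[k][1],w[k][2]).round(4))
bF=onz('top',T(83,40),.06);bN=onz('top',T2(47,267),.06);print('back',bF,bN)
for q in (w,r):
    e=q['edgeF']-q['edgeN'];print('width',np.linalg.norm(e))
    e=e[:2]/np.linalg.norm(e[:2]); n=np.array([-e[1],e[0]]) # toward back (+y)?
    print('shelf +x dir',n,np.degrees(np.arctan2(n[1],n[0])))
    lm=(q['lA']+q['lB'])/2;ym=(q['yA']+q['yB'])/2;bm=(q['lipA']+q['lipB'])/2
    c=(bm-ym)[:2];print('card len',np.linalg.norm(c),'dir',np.degrees(np.arctan2(c[1],c[0])))
    em=(q['edgeF']+q['edgeN'])[:2]/2
    for nme,p in(('line',lm),('front',ym),('back',bm)):print(nme,p.round(4),'depth',(p[:2]-em)@n,'lat',(p[:2]-em)@e)
E
```

```text
edgeF [ 0.6536 -0.087   0.0604]
edgeN [ 0.3429 -0.0103  0.0604]
yA [ 0.6152 -0.0352  0.0668]
yB [ 0.5554 -0.0234  0.0654]
lA [0.6229 0.0037 0.0658]
lB [0.5645 0.0149 0.0656]
lipA [0.6433 0.0917 0.0721]
lipB [0.5827 0.1042 0.0765]
edgeF [ 0.6548 -0.0877  0.06  ] [ 0.6524 -0.0865  0.06  ]
edgeN [ 0.3442 -0.0116  0.06  ] [ 0.3411 -0.0096  0.06  ]
yA [ 0.6164 -0.0359  0.065 ] [ 0.6132 -0.0367  0.065 ]
yB [ 0.5565 -0.0242  0.065 ] [ 0.5542 -0.0229  0.065 ]
lA [0.6237 0.0032 0.065 ] [0.6217 0.0032 0.065 ]
lB [0.565  0.0147 0.065 ] [0.5637 0.0145 0.065 ]
lipA [0.6435 0.0911 0.074 ] [0.644  0.0945 0.074 ]
lipB [0.5828 0.1046 0.074 ] [0.581  0.1013 0.074 ]
back [0.73026686 0.22072905 0.06      ] [0.42184887 0.29712356 0.06      ]
width 0.3197824545921612
shelf +x dir [0.23807427 0.97124695] 76.22708988182914
card len 0.13062998157202674 dir 78.19644133601808
line [0.5944 0.0089 0.065 ] depth 0.07948276801744845 lat 0.07815709650142791
front [ 0.5864 -0.03    0.065 ] depth 0.03976481547572926 lat 0.0797372150028148
back [0.6132 0.0978 0.074 ] depth 0.1703176407635565 lat 0.07524812880692874
width 0.31999233018315837
shelf +x dir [0.23965746 0.97085751] 76.13367580592973
card len 0.13022493555049805 dir 77.71720011132736
line [0.5937 0.0093 0.0657] depth 0.07914144399207343 lat 0.07879301970221854
front [ 0.5853 -0.0293  0.0661] depth 0.03964381764002279 lat 0.07985238683613496
back [0.613  0.098  0.0743] depth 0.16981902064217028 lat 0.0762537256293723
```

>>> {"api": "servo_tool", "payload": {"steps": [{"x": 38,"y": -33,"yaw": -7},{"x": 76,"y": -66,"yaw": -14},{"x": 113,"y": -98,"yaw": -21},{"x": 150,"y": -130,"yaw": -28},{"x": 190,"y": -163,"yaw": -36},{"x": 228,"y": -196,"yaw": -43},{"x": 265,"y": -228,"yaw": -50},{"x": 302,"y": -260,"yaw": -57},{"x": 340,"y": -293,"yaw": -64},{"x": 378,"y": -326,"yaw": -72},{"x": 415,"y": -358,"yaw": -79},{"x": 450,"y": -390,"yaw": -85.5}], "grip": 30}}

```text
schema error: expected keys x, y, z, yaw
```

>>> {"api": "servo_tool", "payload": {"steps": [{"x": 0,"y": 0,"z": 0},{"x": 0,"y": 0,"z": 0}]}}

```text
schema error: expected keys x, y, z, yaw
```

>>> {"api": "servo_tool", "payload": {"steps": [{"x": 38,"y": -33,"z": 0,"yaw": -7},{"x": 76,"y": -66,"z": 0,"yaw": -14},{"x": 113,"y": -98,"z": 0,"yaw": -21},{"x": 150,"y": -130,"z": 0,"yaw": -28},{"x": 190,"y": -163,"z": 0,"yaw": -36},{"x": 228,"y": -196,"z": 0,"yaw": -43},{"x": 265,"y": -228,"z": 0,"yaw": -50},{"x": 302,"y": -260,"z": 0,"yaw": -57},{"x": 340,"y": -293,"z": 0,"yaw": -64},{"x": 378,"y": -326,"z": 0,"yaw": -72},{"x": 415,"y": -358,"z": 0,"yaw": -79},{"x": 450,"y": -390,"z": 0,"yaw": -85.5}], "grip": 30}}

```text
time: 1.65
ee_pos: [0.6234, 0.1308, 0.2216]
tcp_rot: [-179.9, 0.0, 76.0]
wrist_force: [-0.1, -0.6, 0.6]
opening: 0.03
```

Run:
```python
from h import *
T=lambda x,y:crop(x,y,200,140);T2=lambda x,y:crop(x,y,160,240)
for p in (T(165,105),T(124,257),T2(218,100),T2(163,252),T(98,345)):
    w=onz('top',p,.065)[:2]-[.499,-.049];print('depth',w@[.239,.971],'lat',w@[.971,-.239])
o=get_obs();print(o['time'],o['ee_pos'],o['tcp_rot'],o['opening'],o['qd'])
```

```text
depth 0.2677608837333387 lat 0.13804872418654018
depth 0.26532171027121115 lat 0.06039218684981427
depth 0.2617309570975196 lat -0.06061678095818455
depth 0.2657746107667534 lat -0.1361089473329562
depth 0.26498101296236987 lat 0.015854873772266707
1.65 [0.62336628 0.13083397 0.221643  ] [-1.79915162e+02  8.64528336e-03  7.60037787e+01] 0.029974951774617273 [-2.87210497e+01  3.16977701e+01  3.87228044e+01  7.09299947e+00
  5.86690742e-03  2.26955970e+01]
```

>>> {"api": "servo_tool", "payload": {"steps": [{"x": 0,"y": 0,"z": -30,"yaw": 0},{"x": 0,"y": 0,"z": -60,"yaw": 0},{"x": 0,"y": 0,"z": -90,"yaw": 0},{"x": 0,"y": 0,"z": -120,"yaw": 0},{"x": 0,"y": 0,"z": -120,"yaw": 0},{"x": 0,"y": 0,"z": -120,"yaw": 0}]}}

```text
time: 2.4
ee_pos: [0.6237, 0.1309, 0.1029]
tcp_rot: [-180.0, -0.0, 76.0]
wrist_force: [0.7, 0.8, 0.3]
opening: 0.0301
```

Run:
```python
from h import *
o=get_obs();print(o['time'],o['ee_pos'],o['tcp_rot'],o['opening'],o['wrist_force'])
p,d=camera('wrist');cv2.imwrite('pics/w1.png',p[:,:,::-1])
p,d=camera('scene');cv2.imwrite('pics/s1.png',cv2.resize(p[150:350,200:440,::-1],None,fx=3,fy=3,interpolation=cv2.INTER_CUBIC))
```

```text
2.4 [0.623743   0.13091814 0.10285916] [-1.79969650e+02 -1.75746527e-02  7.60037765e+01] 0.030052439957199282 [0.68430463 0.76086829 0.31752861]
```

View pics/w1.png

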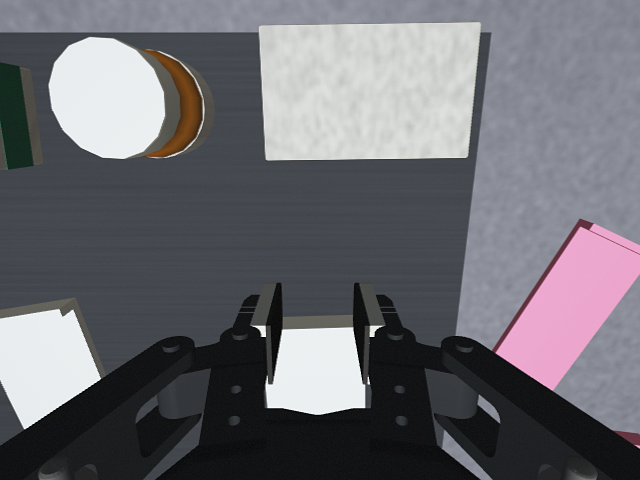

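View pics/s1.png

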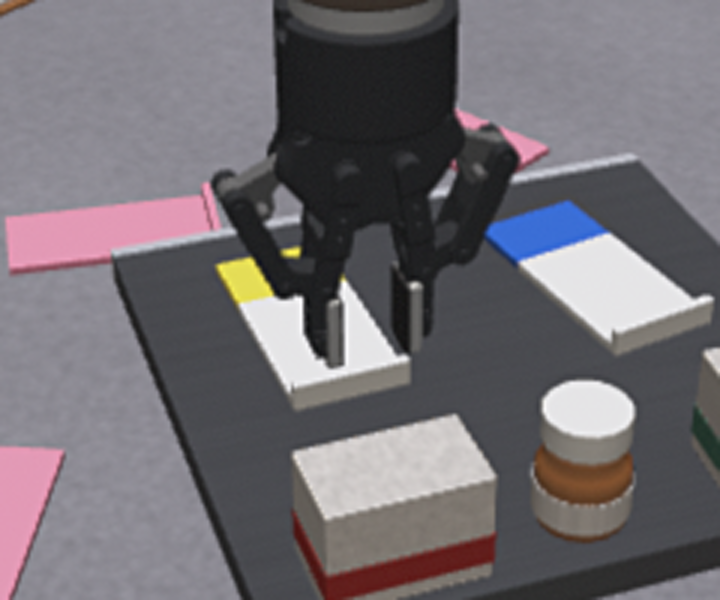

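Run:
```python
from h import *
c=camera_params('wrist');K=c['intrinsics'];H=np.linalg.inv(c['hand_eye'])
for p in ((.011,.015,.022),(.011,-.015,.022),(-.011,.015,.022),(.011,.015,.012),(.011,.015,.016)):
    q=H@np.r_[p,1];u=K@q[:3];print(p,(u[:2]/u[2]).round(1))
# lip back edge from wrist, z plane .074 and shelf depth
from scipy.spatial.transform import Rotation as R
o=get_obs();Rt=R.from_euler('xyz',o['tcp_rot'],degrees=True).as_matrix();t=o['ee_pos']
def w(uv,z):
    M=c['hand_eye'];d=Rt@M[:3,:3]@np.linalg.inv(K)@[*uv,1];s=Rt@M[:3,3]+t;return s+d*(z-s[2])/d[2]
for uv,z in(((283,317),.06),((350,316),.06),((280,329),.074),((355,328),.074)):
    p=w(uv,z);print(uv,p.round(4),(p[:2]-[.499,-.049])@[.239,.971])
print('tcp',(np.array(t)[:2]-[.499,-.049])@[.239,.971],(np.array(t)[:2]-[.499,-.049])@[.971,-.239])
K2,R2,t2=cp('scene')
for s in(-1,1):
  for z in (.012,.022):
    q=Rt@[.011,s*.015,z]+t;u=K2@(R2@q+t2);u=u[:2]/u[2];print('scene crop',(u-[200,150])*3)
```

```text
(0.011, 0.015, 0.022) [348.1 256.5]
(0.011, -0.015, 0.022) [287.6 256.5]
(-0.011, 0.015, 0.022) [347.1 296.9]
(0.011, 0.015, 0.012) [349.8 263.7]
(0.011, 0.015, 0.016) [349.1 260.7]
(283, 317) [0.5961 0.1026 0.06  ] 0.17043539886535367
(350, 316) [0.6343 0.0938 0.06  ] 0.17096408658268514
(280, 329) [0.5958 0.1031 0.074 ] 0.1708277812051009
(355, 328) [0.6359 0.0937 0.074 ] 0.1713146446767219
tcp 0.20468816266421458 0.07848821637074038
scene crop [406.07674834 395.62965828]
scene crop [405.94644193 412.77939356]
scene crop [344.22504227 408.98523642]
scene crop [344.52274404 426.20890887]
```

Run:
```python
from h import *
from scipy.spatial.transform import Rotation as R
o=get_obs();Rt=R.from_euler('xyz',o['tcp_rot'],degrees=True).as_matrix();t=o['ee_pos']
p,d=camera('wrist');np.save('pics/w2d.npy',d)
c=camera_params('wrist');K=c['intrinsics'];M=c['hand_eye']
for uv in((371,295),(370,286),(368,340),(380,322),(265,295),(267,287),(265,345),(356,286),(357,300),(278,286)):
    z=d[uv[1],uv[0]];q=M@np.r_[np.linalg.inv(K)@[*uv,1]*z,1];print('wrist tool',uv,z,q[:3].round(4))
p,ds=camera('scene');K2,R2,t2=cp('scene')
for u,v in((335,340),(335,355),(335,362),(415,340),(415,350),(415,290),(335,305)):
    x,y=200+u//3,150+v//3;z=ds[y,x];X=R2.T@(np.linalg.inv(K2)@[x,y,1]*z-t2);print('scene',(u,v),X.round(4),'tool',(Rt.T@(X-t)).round(4))
```

```text
wrist tool (371, 295) 0.1388108 [ 0.0126  0.0198 -0.0247]
wrist tool (370, 286) 0.1469837 [ 0.0124  0.0206 -0.0162]
wrist tool (368, 340) 0.11933794 [ 0.0073  0.016  -0.0466]
wrist tool (380, 322) 0.12022937 [ 0.0124  0.02   -0.0441]
wrist tool (265, 295) 0.13928737 [ 0.0123 -0.0199 -0.0242]
wrist tool (267, 287) 0.14587587 [ 0.0125 -0.0201 -0.0173]
wrist tool (265, 345) 0.11745037 [ 0.0068 -0.0168 -0.0487]
wrist tool (356, 286) 0.14640167 [ 0.0126  0.015  -0.0167]
wrist tool (357, 300) 0.1416709 [ 0.0095  0.0149 -0.0226]
wrist tool (278, 286) 0.14623843 [ 0.0127 -0.0158 -0.0169]
scene (335, 340) [0.6453 0.1361 0.1311] tool [ 0.01    0.0194 -0.0276]
scene (335, 355) [0.6462 0.1371 0.1239] tool [ 0.0113  0.0199 -0.0204]
scene (335, 362) [0.6453 0.1356 0.1193] tool [ 0.0096  0.0194 -0.0158]
scene (415, 340) [0.6086 0.146  0.1225] tool [ 0.0108 -0.0187 -0.0191]
scene (415, 350) [0.6083 0.1456 0.1171] tool [ 0.0104 -0.0189 -0.0137]
scene (415, 290) [0.6086 0.1456 0.15  ] tool [ 0.0104 -0.0186 -0.0466]
scene (335, 305) [0.6451 0.1364 0.1506] tool [ 0.0103  0.0191 -0.0471]
```

Both cameras' depth puts the fingertips about 14 mm behind the TCP (z≈0.117), while the text says 22 mm ahead. I'll go with the measured value and lower in stages, watching force and picture.

>>> {"api": "servo_tool", "payload": {"steps": [{"x": 0,"y": 0,"z": -10,"yaw": 0},{"x": 0,"y": 0,"z": -20,"yaw": 0},{"x": 0,"y": 0,"z": -20,"yaw": 0},{"x": 0,"y": 0,"z": -20,"yaw": 0}]}}

```text
time: 3.1
ee_pos: [0.6239, 0.131, 0.0829]
tcp_rot: [-180.0, -0.0, 76.0]
wrist_force: [-0.1, -0.4, 0.2]
opening: 0.03
```

```bash
cat > look.py <<'E'
import sys
from h import *
from scipy.spatial.transform import Rotation as R
k=sys.argv[1]
o=get_obs();print(o['time'],o['ee_pos'],o['tcp_rot'],o['opening'],o['wrist_force'])
p,d=camera('wrist');cv2.imwrite(f'pics/w{k}.png',p[:,:,::-1]);np.save(f'pics/w{k}d.npy',d)
p,ds=camera('scene');cv2.imwrite(f'pics/s{k}.png',cv2.resize(p[150:350,200:440,::-1],None,fx=3,fy=3,interpolation=cv2.INTER_CUBIC))
Rt=R.from_euler('xyz',o['tcp_rot'],degrees=True).as_matrix();t=np.array(o['ee_pos'])
K2,R2,t2=cp('scene')
v,u=np.mgrid[0:480,0:640];X=(np.linalg.inv(K2)@np.stack([u.ravel(),v.ravel(),np.ones(u.size)])*ds.ravel()-t2[:,None]);W=(R2.T@X);L=Rt.T@(W-t[:,None])
m=(ds.ravel()>0)&(abs(L[0])<.02)&(abs(L[1])<.03)&(W[2]>.064)
m2=m&(abs(L[1])>.012)
print('scene: lowest pts above .064 near fingers', np.sort(W[2][m2])[:12].round(4))
E
python3 look.py 3
```

```text
3.1 [0.62388642 0.13097062 0.08290817] [-1.79999764e+02 -3.28896891e-02  7.60074386e+01] 0.029952374760402398 [-0.09575118 -0.38011348  0.15205487]
scene: lowest pts above .064 near fingers [0.0926 0.0937 0.0939 0.0949 0.0954 0.0954 0.0954 0.0955 0.0957 0.0957
 0.0958 0.0959]
```

View pics/s3.png

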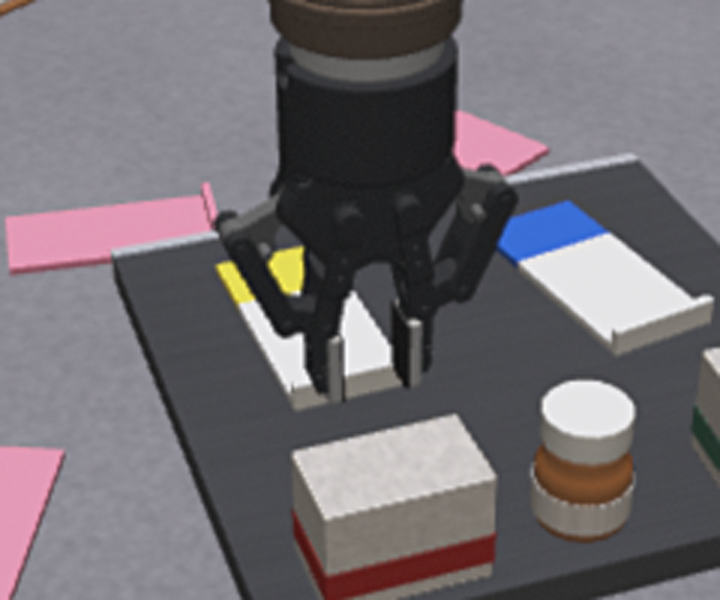

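Fingertips stand at z≈0.094, clear behind the lip (tips at crop (335,400) and (415,385)). I'll lower 27 mm more.

>>> {"api": "servo_tool", "payload": {"steps": [{"x": 0,"y": 0,"z": -10,"yaw": 0},{"x": 0,"y": 0,"z": -20,"yaw": 0},{"x": 0,"y": 0,"z": -27,"yaw": 0},{"x": 0,"y": 0,"z": -27,"yaw": 0},{"x": 0,"y": 0,"z": -27,"yaw": 0}]}}

```text
time: 3.82
ee_pos: [0.6242, 0.131, 0.0565]
tcp_rot: [180.0, -0.1, 76.0]
wrist_force: [0.3, -0.3, -0.2]
opening: 0.03
```

```bash
python3 look.py 4
```

```text
3.825 [0.62420085 0.13100015 0.05650576] [ 1.79951363e+02 -5.42184711e-02  7.60050848e+01] 0.02995816734963766 [ 0.25780038 -0.25820378 -0.19567758]
scene: lowest pts above .064 near fingers [0.064  0.0664 0.0679 0.068  0.0681 0.069  0.0691 0.0695 0.0696 0.0697
 0.0698 0.0705]
```

View pics/s4.png

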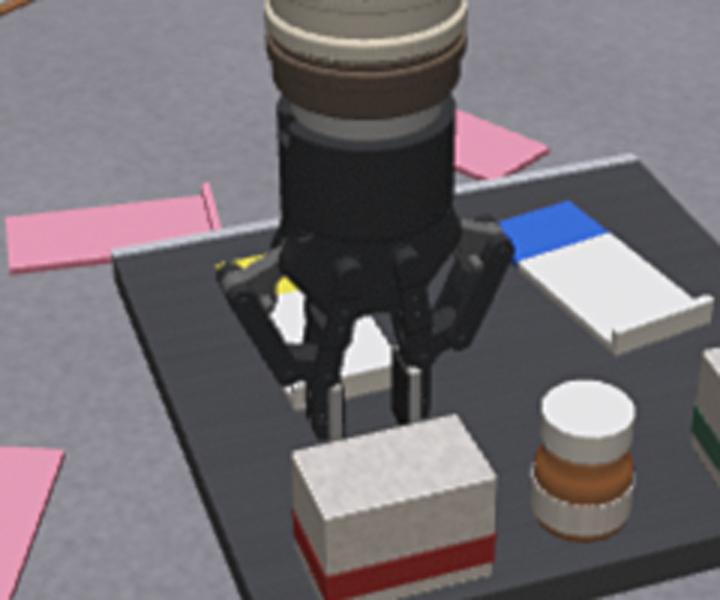

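View pics/w4.png

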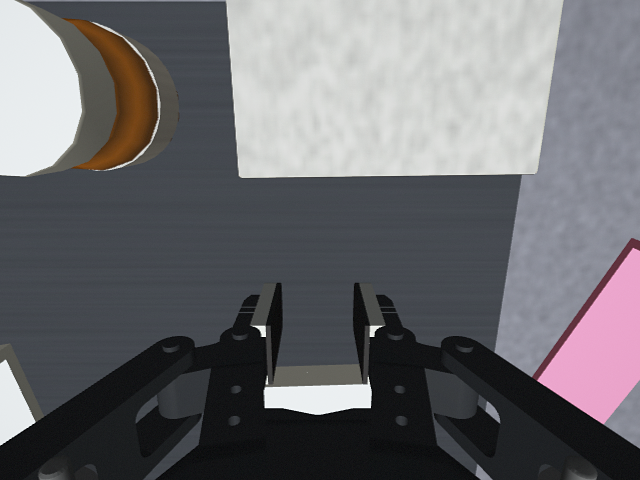

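>>> {"api": "servo_tool", "payload": {"steps": [{"x": -2.0,"y": -8,"z": 0,"yaw": 0},{"x": -3.9,"y": -16,"z": 0,"yaw": 0},{"x": -5.4,"y": -22,"z": 0,"yaw": 0},{"x": -6.9,"y": -28,"z": 0,"yaw": 0},{"x": -8.9,"y": -36,"z": 0,"yaw": 0},{"x": -10.8,"y": -44,"z": 0,"yaw": 0},{"x": -12.8,"y": -52,"z": 0,"yaw": 0},{"x": -14.8,"y": -60,"z": 0,"yaw": 0},{"x": -16.7,"y": -68,"z": 0,"yaw": 0},{"x": -18.7,"y": -76,"z": 0,"yaw": 0},{"x": -20.7,"y": -84,"z": 0,"yaw": 0},{"x": -21.7,"y": -88,"z": 0,"yaw": 0}]}}

```text
time: 5.42
ee_pos: [0.6025, 0.0425, 0.0567]
tcp_rot: [179.9, -0.1, 76.0]
wrist_force: [0.2, 1.6, 2.3]
opening: 0.03
```

>>> {"api": "servo_tool", "payload": {"steps": [{"x": 0,"y": 0,"z": 0,"yaw": 0},{"x": 0,"y": 0,"z": 0,"yaw": 0}]}}

```text
time: 5.68
ee_pos: [0.6024, 0.0424, 0.0565]
tcp_rot: [179.9, -0.0, 76.0]
wrist_force: [0.1, -0.6, -0.2]
opening: 0.0301
```

```bash
python3 look.py 5
python3 - <<'E'
from h import *
p,d=camera('top');cv2.imwrite('pics/top5.png',p[:,:,::-1])
cv2.imwrite("pics/topc5.png",cv2.resize(p[140:290,200:400,::-1],None,fx=4,fy=4,interpolation=cv2.INTER_CUBIC))
E
```

```text
5.675 [0.60241603 0.04241908 0.05654993] [ 1.79947495e+02 -4.83543406e-02  7.59786495e+01] 0.03010544599504913 [ 0.06844229 -0.59118944 -0.18374599]
scene: lowest pts above .064 near fingers [0.064  0.0649 0.0651 0.0659 0.0663 0.0665 0.0667 0.067  0.067  0.0672
 0.0672 0.0675]
```

View pics/topc5.png

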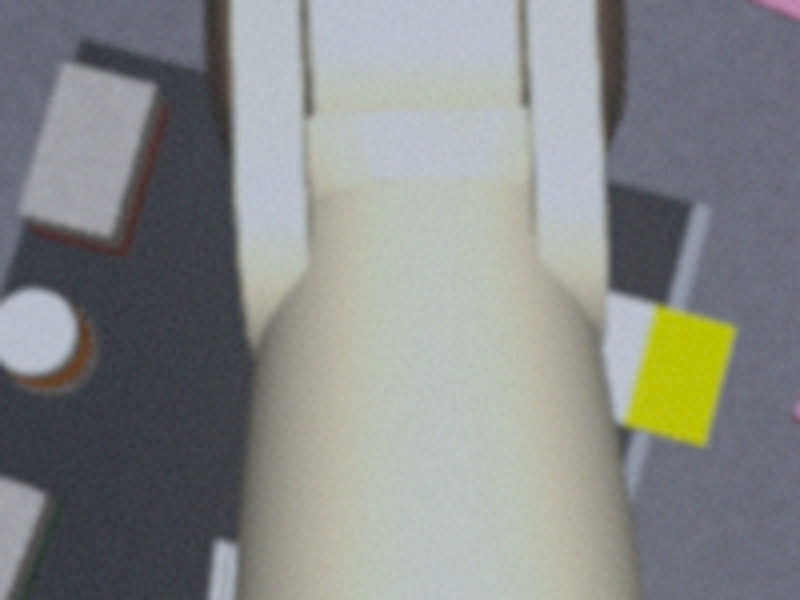

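View pics/s5.png

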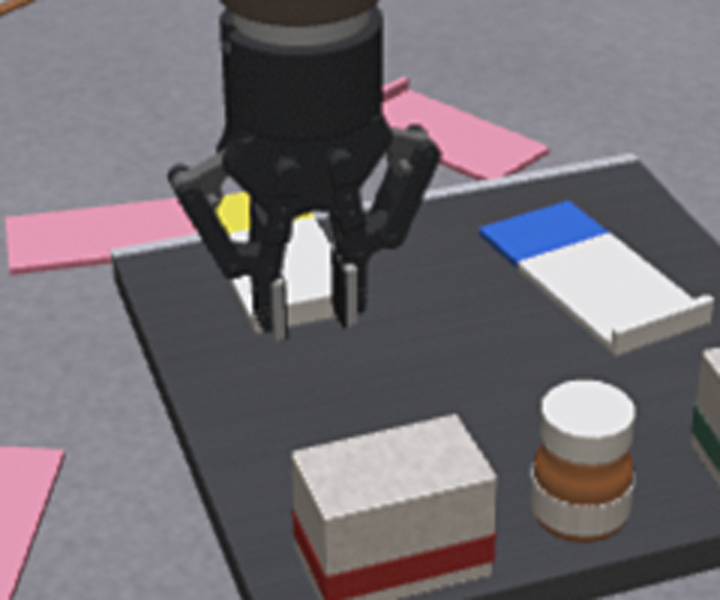

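View pics/w5.png

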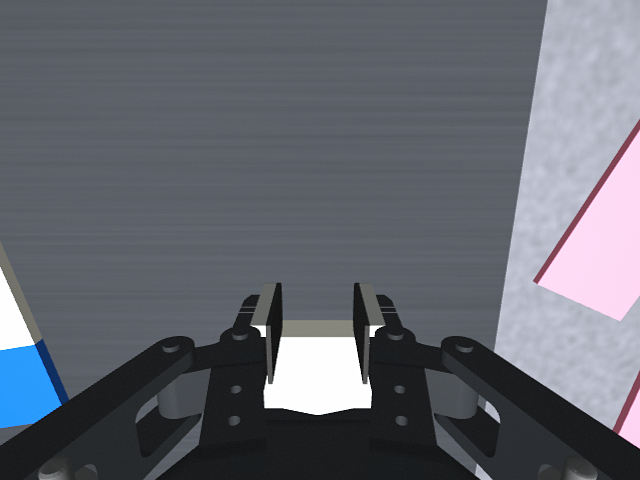

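The card slid straight: its yellow end already passes the strip. In the top crop the line runs (657,304)–(628,423) and the front runs (736,326)–(706,446). Measuring what remains.

Run:
```python
from h import *
T=lambda x,y:crop(x,y,200,140)
e0,e1=[onz('top',p,.06)[:2] for p in (T(709,206),crop(697,455,160,240))]
e=(e0-e1)/np.linalg.norm(e0-e1);n=np.array([-e[1],e[0]])
P=[onz('top',T(*p),.065)[:2] for p in((657,304),(628,423),(736,326),(706,446))]
for p in P: print('depth',(p-e1)@n,'lat',(p-e1)@e-.16)
c=(P[0]+P[1]-P[2]-P[3]);print('angle vs shelf',np.degrees(np.arctan2(c[1],c[0])-np.arctan2(n[1],n[0])))
```

```text
depth 0.012218750504731653 lat 0.10544975497558987
depth 0.010962669810605317 lat 0.04615679060749364
depth -0.026891260588638055 lat 0.10507709454450645
depth -0.027503132487067632 lat 0.04531521243423911
angle vs shelf -0.8967365429164497
```

>>> {"api": "servo_tool", "payload": {"steps": [{"x": -1,"y": -4,"z": 0,"yaw": 0},{"x": -2,"y": -8,"z": 0,"yaw": 0},{"x": -2.9,"y": -11.7,"z": 0,"yaw": 0},{"x": -2.9,"y": -11.7,"z": 0,"yaw": 0},{"x": -2.9,"y": -11.7,"z": 0,"yaw": 0}]}}

```text
time: 6.45
ee_pos: [0.5995, 0.0308, 0.0566]
tcp_rot: [179.9, -0.0, 76.0]
wrist_force: [0.4, 0.5, -0.2]
opening: 0.0301
```

>>> {"api": "servo_tool", "payload": {"steps": [{"x": 4,"y": 16,"z": 0,"yaw": 0},{"x": 8,"y": 32,"z": 0,"yaw": 0},{"x": 8,"y": 32,"z": 20,"yaw": 0},{"x": 8,"y": 32,"z": 50,"yaw": 0},{"x": 8,"y": 32,"z": 90,"yaw": 0},{"x": 8,"y": 32,"z": 130,"yaw": 0},{"x": 8,"y": 32,"z": 160,"yaw": 0},{"x": -40,"y": 70,"z": 160,"yaw": 0},{"x": -80,"y": 120,"z": 160,"yaw": 0},{"x": -110,"y": 170,"z": 160,"yaw": 0},{"x": -130,"y": 220,"z": 160,"yaw": 0},{"x": -150,"y": 270,"z": 160,"yaw": 0}]}}

```text
time: 7.95
ee_pos: [0.4482, 0.3034, 0.2169]
tcp_rot: [179.9, -0.1, 76.0]
wrist_force: [1.5, 0.3, -0.5]
opening: 0.0297
```

Run:
```python
from h import *
o=get_obs();print(o['time'],o['ee_pos'],o['wrist_force'])
p,d=camera('top');cv2.imwrite('pics/top6.png',p[:,:,::-1])
cv2.imwrite("pics/topc6.png",cv2.resize(p[140:290,200:400,::-1],None,fx=4,fy=4,interpolation=cv2.INTER_CUBIC))
p,d=camera('scene');cv2.imwrite('pics/s6.png',cv2.resize(p[150:350,200:440,::-1],None,fx=3,fy=3,interpolation=cv2.INTER_CUBIC))
```

```text
7.95 [0.44819447 0.30344565 0.21689919] [ 1.46530678  0.32402316 -0.53690393]
```

View pics/topc6.png

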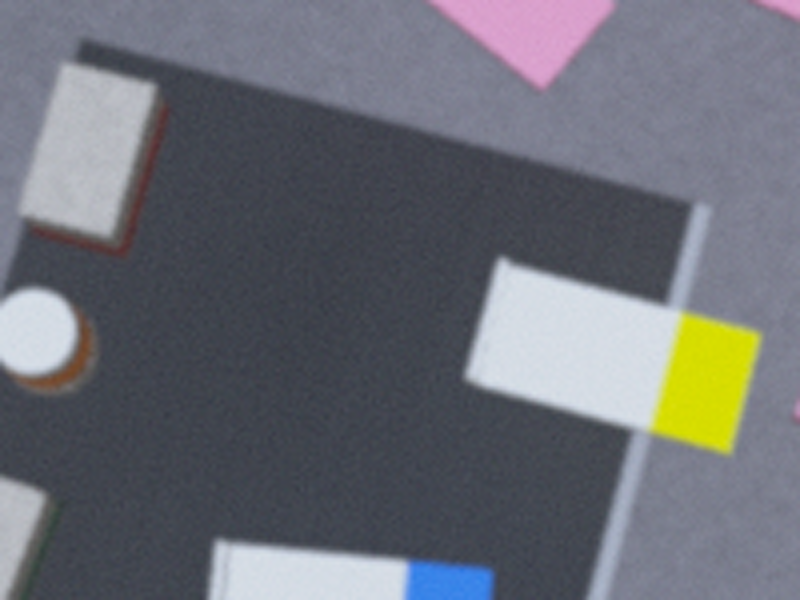

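View pics/s6.png

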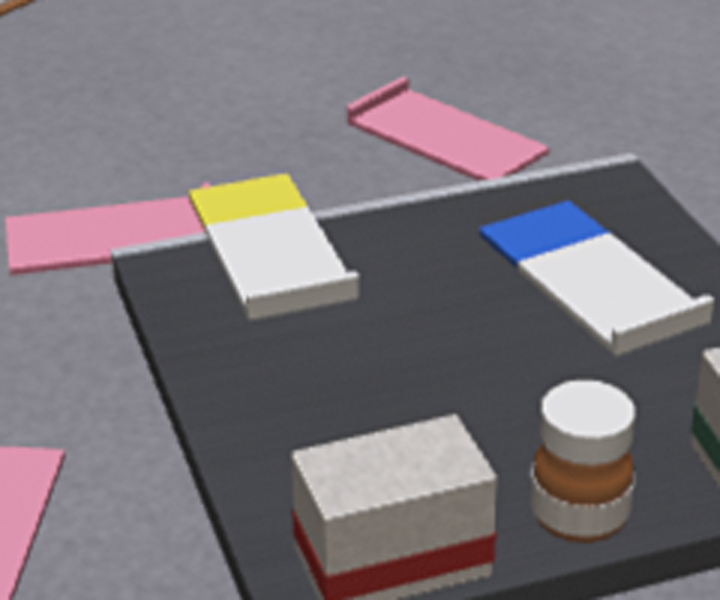

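The yellow end sticks out, the line lies at the strip and everything else looks unmoved. In the top crop the line runs (682,312)–(653,431), the front (762,333)–(733,455) and the lip back (500,258)–(467,380). Final measurement:

Run:
```python
from h import *
T=lambda x,y:crop(x,y,200,140);S=lambda x,y:crop(x,y,200,150,3)
for nm,E,L in(('top',(T(709,206),crop(697,455,160,240)),(T(682,312),T(653,431),T(762,333),T(733,455))),
           ('scene',(crop(50,157,225,195),crop(748,27,225,195)),(S(211,225),S(308,207),S(190,193),S(290,175)))):
    e0,e1=[onz(nm,p,.06)[:2] for p in E]
    e=(e0-e1)/np.linalg.norm(e0-e1);n=np.array([-e[1],e[0]])
    P=[onz(nm,p,.065)[:2] for p in L]
    print(nm,'depth',[round(float((p-e1)@n),4) for p in P],'lat',[round(float((p-e1)@e-.16),3) for p in P])
b=[onz('top',T(*p),.074)[:2] for p in((500,258),(467,380))]
e0,e1=[onz('top',p,.06)[:2] for p in(T(709,206),crop(697,455,160,240))];e=(e0-e1)/np.linalg.norm(e0-e1);n=np.array([-e[1],e[0]])
print('lip depth',[(p-e1)@n for p in b])
c=sum(b)-np.sum([onz('top',T(*p),.065)[:2] for p in((762,333),(733,455))],axis=0);print('ang',np.degrees(np.arctan2(c[1],c[0])-np.arctan2(n[1],n[0])))
a=cv2.imread('pics/top0.png').astype(int);z=cv2.imread('pics/top6.png').astype(int)
d=abs(a-z).sum(2)>90;print('changed px: cartons/jar',d[150:305,172:245].sum(),'blue',d[270:318,245:328].sum())
```

```text
top depth [-0.0003, -0.0015, -0.0397, -0.0409] lat [0.105, 0.046, 0.105, 0.045]
scene depth [-0.0017, -0.0017, -0.0398, -0.0398] lat [0.104, 0.046, 0.106, 0.045]
lip depth [np.float64(0.09032148465650547), np.float64(0.08990806037472857)]
ang -0.08963152610286357
changed px: cartons/jar 0 blue 0
```

```bash
python3 -c "
from workcell import *
print(job_done())"
```

```text
the job is handed in; nothing more can be done
None
```

I pushed the yellow-ended card forward by its back lip with two fingertips, 30 mm apart. I stopped 12 mm short to measure, finished the push, then backed off and lifted clear. The job was handed in at about 8 s of robot time.

- **Line position:** it lies about 1 mm past the shelf's front edge in the top view and 1.7 mm past it in the scene view; the limit is 8 mm.
- **Direction:** the card is about 0.1° off the shelf's axis and looks flat on the shelf.
- **Other objects:** the blue card, cartons and jar showed no changed pixels between the first and last top pictures.
- **Robot:** it was clear of everything at the end, and the highest force read during the push was about 3 N.

**Disagreement:** the text puts the fingertips 22 mm ahead of the TCP. Both cameras' depth showed them about 14 mm behind the TCP at this opening, so I used the measured value. The push went as expected with it.

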